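Open the cell gate with the treadle and hold the cover over its holes

TASK

Press the spring treadle of the cell housing down to its stop with the gripper, so that the gate under the window slides open, and let the treadle spring back up. Then pick up the four-hole cover plate by its handle and hold it level about 1 cm above the housing, without touching it, wide hole pair at the treadle end and all four holes lined up over the threaded holes, ready for the screws. Finish while still holding it there; leave the other things where they are.

Things in the scene. Friction and masses are not known exactly. Their poses are not given: they have to be found in the camera images.
- fixture: Fixed cell housing on an 8 mm base plate (x -162 to 60, y +-52 mm). Origin: centre of the housing's underside, on the worktop; z up, -x points to the treadle end, roughly at the robot. Housing 100 (x) x 84 (y) mm, flat steel top face at z = 52 mm with four 6 mm threaded holes and a 32 x 28 mm window centred at x = -8 mm.
- treadle (a joint): Spring treadle in front of the housing: dark plate 80 long, 64 wide, black ribbed face. Pivot along y at fixture x = -145, z = 18 mm. At 0 rad (up) it rises towards the housing at 45 degrees; pressed down from above it stops at 0.44 rad (20 degrees above level), and springs back. Pressed 48 mm from the pivot it takes 4 N at first, about 13 N at the stop.
- tread (a point): Point on the treadle's face, centre line, 65 mm up from the pivot, moving with it (up: fixture x = -102.6, z = 67.5 mm; at the stop: x = -85.5, z = 44.8 mm). Press the upper half straight down with closed fingers, which slide a little along the face.
- gate (a joint): Steel gate in the housing just under the window, in m: 0 to 0.004 = shut, about 0.036 = open. The treadle's underside pushes it back by a roller and rod at fixture y = 22 mm; it stays there when the treadle springs back.
- cover: Cover plate, steel look, 100 (x) x 84 (y) x 5 mm, about 0.25 kg, four 10 mm holes: wide pair (64 mm apart) at its -x end, narrow pair (40 mm) at its +x end. Origin: centre of its underside, z up. Handle on top to pinch: bar 12 mm thick (x), 60 long (y), z = 28 to 42 mm, posts at y = +-25 mm. Starts flat on the worktop, handle up.
- hole1 (a point): Centre of cover hole 1 at the plate's underside: wide pair, left (-x,+y): (-38, 32) mm in the cover's x, y.
- thread1 (a point): Centre of threaded hole 1 in the housing's top face: wide pair, left (-x,+y): (-38, 32) mm in the fixture's x, y; hole1 belongs over it.
- hole2 (a point): Centre of cover hole 2 at the plate's underside: wide pair, right: (-38, -32) mm in the cover's x, y.
- thread2 (a point): Centre of threaded hole 2 in the housing's top face: wide pair, right: (-38, -32) mm in the fixture's x, y; hole2 belongs over it.
- hole3 (a point): Centre of cover hole 3 at the plate's underside: narrow pair, left: (38, 20) mm in the cover's x, y.
- thread3 (a point): Centre of threaded hole 3 in the housing's top face: narrow pair, left: (38, 20) mm in the fixture's x, y; hole3 belongs over it.
- hole4 (a point): Centre of cover hole 4 at the plate's underside: narrow pair, right: (38, -20) mm in the cover's x, y.
- thread4 (a point): Centre of threaded hole 4 in the housing's top face: narrow pair, right: (38, -20) mm in the fixture's x, y; hole4 belongs over it.
- brown_bottle: Bystander: brown plastic bottle, 42 mm across, 93 mm tall. Origin: centre of its underside.
- parts_box: Bystander: small parts box, 65 x 90 x 26 mm. Origin: centre of its underside.
- driver: Bystander: screwdriver, 169 mm long. Origin: centre of its underside.
- lab_timer: Bystander: lab timer, standing, 64 mm wide, 60 mm tall. Origin: centre of its underside.
- bottle_cap: Bystander: black screw cap, 37 mm across, 25 mm tall. Origin: centre of its underside.

How it is judged:
By the outcome, as a careful person would: the job done as asked, in the order asked, and still so for the second after the job is handed in, while the arm keeps its last pose, push and grip.
It also fails if it takes over 61 s, if anything falls off the work surface, if the arm or the gripper's body presses on something with over 40 N, if the wrist force passes 120 N, or if a joint passes its speed limit or range.

ROBOT

A 7-joint arm with a two-finger parallel gripper is mounted at the origin on a cart in front of the work surface, level with it; the furniture and walls round the work are solid. World frame = base frame: x ahead of the robot, y to its left, z up, the work surface at z = 0. Lengths are in m, angles in rad, forces in N, time in s.
With the tool pointing down it reaches from about 0.425 to 0.95 m from the base axis. Payload 4.7 kg.
Tool frame: the origin (TCP) lies on the centre line of the jaws, within the pads' length; the fingertips stand robot.nose_length ahead of it and the grasp point (between the pads) lies 8 mm behind it (robot.nose_length is the distance from the TCP to the fingertips, in m); z points along the fingers, y is the line along which they close (so a half turn about z gives the same grasp; the last joint's range is limited). The gripper opens to 85 mm and grips with 20 to 120 N. Pads are 22 mm wide; open, the fingers measure 114 mm over their backs; the gripper's body (76 mm by 85 mm) begins 54 mm behind the grasp point. The pads swing forward as they close: fully open they stand 13 mm farther back than shut.
Start: joints at [1.201, 0.469, -0.049, 1.532, 0.024, 1.141, -0.082], TCP at [0.226, -0.636, 0.242] pointing down, gripper open.
Joint ranges: [-2.59, 2.59], [-0.33, 1.99], [-1.39, 1.29], [0.1, 2.45], [-1.04, 4.18], [0.21, 1.99], [-2.66, 2.66]. Speed limits (rad/s): [2.57, 2.57, 3.14, 3.14, 3.14, 3.14, 3.14].

INTERFACE

Orientations are given as [roll, pitch, yaw] about the fixed x, y, z axes, in that order (R = Rz(yaw) Ry(pitch) Rx(roll)).
In Python, from plant import robot gives the robot as it stands. Calls block until the motion is done:
- robot.goto(position, orientation): joint-space move of the TCP to a pose.
- robot.move_straight(position, vel=0.15, attitude=None, contact_N=None): straight line of the TCP; attitude=None keeps the orientation; vel is the mean speed in m/s. With contact_N (N) it stops when the force on the tool has changed by that much, and returns True; else False.
- robot.move_joints(angles): joint-space move.
- robot.grip(opening, strength=None): opening from 0.0 (shut) to 1.0 (fully open); strength is the grip in N (None keeps the last); returns when the fingers have stopped.
- robot.sleep(seconds).
- robot.inverse_kinematics(position, orientation): joint angles nearest the present ones, or None.
- robot.sense(): the state.
- robot.grab_frame(name): name is "scene" or "top" or "wrist"; returns a dict with "image" (480x640x3 uint8, red, green, blue), "range_z" (480x640 float32, m along the optical axis (not along the pixel's ray), 0 where there is no reading), "fx", "fy", "cx", "cy" (pixels), "dist_coeffs" ([k1, k2, p1, p2, k3] as OpenCV has them; the pictures are not rectified), "R" (3x3) and "t" (3): a world point X has camera coordinates R X + t. Camera axes: x right, y down, z forward; pixel columns grow to the right and rows downward; lengths in m; the calibration is good to about 2 mm. A picture is of the moment at which its call begins.
A pose or a line that the arm cannot do raises robot.IKError and nothing moves.
- robot.close_job(): hands the job in; it is judged then, once.
The state is a dict: "t": time; "joint_pos": joint angles; "joint_velocities": joint speeds; "effort": joint torques, N m; "tcp_pos": TCP position; "tcp_rot": TCP orientation; "wrist_force": force on the tool from outside, world axes, zero at the start; "torque": the same for the moment, N m; "opening": opening from 0.0 (shut) to 1.0 (fully open); "gripper_force": force on a finger pad.
Only numpy, scipy, OpenCV 4.12 (cv2) and the standard library are available. Lean on these libraries where they do the work, as an engineer would, in place of code of your own. Each camera call takes 0.05 s, during which the arm holds its last target. There are 200 camera calls.

## Working session

There is one attempt and no reset: what is moved stays moved. The work goes in short steps, each a Python script; the robot and the scene stay as the last script left them, time stands still between calls to the robot, and variables do not carry over. Pictures are saved under pics/ and viewed, at most 10 in all, crops included, and the job is handed in when it is done.

```bash
ls; mkdir -p pics; cat > h.py <<'E'
import numpy as np, cv2
from plant import robot
def cam(n):
    f=robot.grab_frame(n); f['K']=np.array([[f['fx'],0,f['cx']],[0,f['fy'],f['cy']],[0,0,1.]])
    f['d']=np.array(f['dist_coeffs'],float); f['R']=np.array(f['R']); f['t']=np.array(f['t']).reshape(3); return f
def save(f,n): cv2.imwrite('pics/'+n,cv2.cvtColor(f['image'],cv2.COLOR_RGB2BGR))
def rays(f,px):
    u=cv2.undistortPoints(np.array(px,float).reshape(-1,1,2),f['K'],f['d']).reshape(-1,2)
    d=np.c_[u,np.ones(len(u))]@f['R']; return -f['R'].T@f['t'],d   # d has unit cam z
def onplane(f,px,z):
    c,d=rays(f,px); return c+d*((z-c[2])/d[:,2])[:,None]
def depth_pts(f,px):
    c,d=rays(f,px); px=np.array(px).round().astype(int).reshape(-1,2)
    return c+d*f['range_z'][px[:,1],px[:,0]][:,None]
def project(f,X):
    return cv2.projectPoints(np.array(X,float).reshape(-1,1,3),cv2.Rodrigues(f['R'])[0],f['t'],f['K'],f['d'])[0].reshape(-1,2)
def tri(obs): # [(f,px)...]
    A=np.zeros((3,3));b=np.zeros(3)
    for f,p in obs:
        c,d=rays(f,[p]); d=d[0]/np.linalg.norm(d[0]); M=np.eye(3)-np.outer(d,d); A+=M;b+=M@c
    return np.linalg.solve(A,b)
E
python3 - <<'E'
from h import *
print(robot.nose_length, robot.sense())
for n in('scene','top'):
    f=cam(n); save(f,n+'0.png'); np.save(n+'0.npy',f,allow_pickle=True); print(n,-f['R'].T@f['t'],f['R'][2])
E
```

```text
pics
0.011 {'t': 0.0, 'joint_pos': array([ 1.20111085,  0.46945456, -0.04861589,  1.53368444,  0.02411258,
        1.14100222, -0.08230581]), 'joint_velocities': array([-2.22916932e-04,  1.59107577e-03,  4.56753930e-04, -2.02897148e-06,
       -5.82371216e-04,  1.34451356e-03, -6.76520038e-04]), 'effort': array([ 1.03113684e-04, -5.10302174e+01, -4.66953730e-02, -2.37707502e+01,
        1.06398028e-02,  7.48689752e-03, -2.69230163e-06]), 'tcp_pos': array([ 0.22543586, -0.63564742,  0.24125664]), 'tcp_rot': array([-3.13963173e+00,  7.39954621e-05,  3.40835101e-01]), 'wrist_force': array([ 0.75959209, -0.61066501,  0.67038519]), 'torque': array([0.00948134, 0.03119687, 0.0056275 ]), 'gripper_force': 0.0, 'opening': 1.006026043169544}
scene [-0.16759764  0.95551771  0.88093649] [ 0.49339854 -0.68739526 -0.53295932]
top [ 0.47633883 -0.08150875  1.01630078] [ 0.1190217  -0.02247554 -0.99263724]
```

View pics/top0.png

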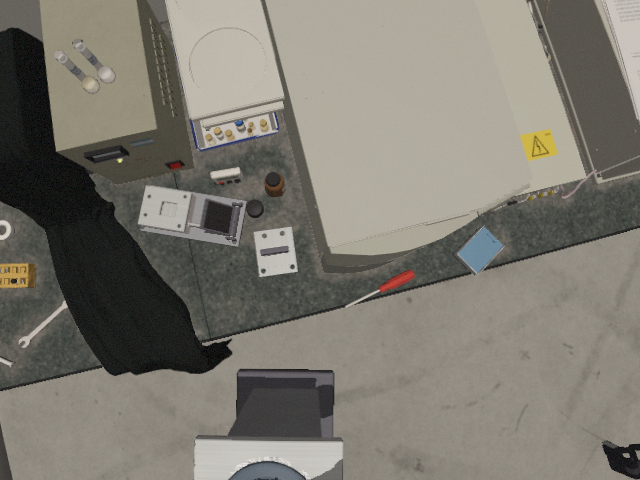

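View pics/scene0.png

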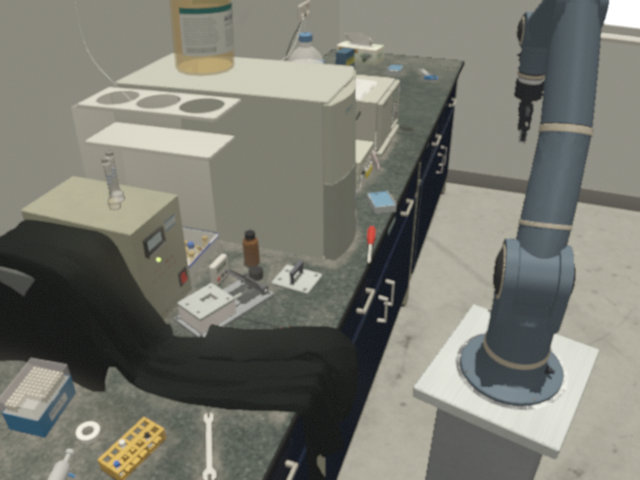

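The top view shows the housing at about (165,208), the treadle at (222,218) and the cover at (275,252) with its handle at (273,251). The big instrument is just to the right, and a black arm-like obstacle is at the left. The scene view shows the same layout, with the housing at (208,305) and the cover at (297,277).

```bash
python3 - <<'E'
from h import *
f=np.load('top0.npy',allow_pickle=True).item()
for n,p in dict(house=(180,215),tread=(222,218),cover=(275,265),handle=(273,251),bottle=(274,184),cap=(255,208),timer=(226,175),box=(480,250),driver=(400,283),instr=(335,240),instr2=(290,90),instr3=(320,180),equip=(110,110),eqcorner=(185,140),whitebox=(225,60),blk1=(210,355),blk2=(150,330),blk3=(80,220),blk4=(40,100),bench=(230,290),edge=(330,308)).items(): print(n,depth_pts(f,[p])[0].round(3))
im=cv2.cvtColor(f['image'],cv2.COLOR_RGB2BGR)[170:290,130:310]
cv2.imwrite('pics/top_crop.png',cv2.resize(im,None,fx=4.4,fy=4.4,interpolation=cv2.INTER_CUBIC))
E
```

```text
house [0.624 0.193 0.054]
tread [0.62  0.105 0.048]
cover [ 0.524 -0.007  0.007]
handle [ 0.552 -0.004  0.04 ]
bottle [ 0.685 -0.007  0.094]
cap [0.646 0.038 0.028]
timer [0.71  0.098 0.06 ]
box [ 0.563 -0.456  0.024]
driver [ 0.489 -0.279  0.018]
instr [ 0.536 -0.113  0.438]
instr2 [ 0.734 -0.052  0.439]
instr3 [ 0.613 -0.093  0.44 ]
equip [0.768 0.261 0.274]
eqcorner [0.789 0.193 0.05 ]
whitebox [0.83  0.058 0.332]
blk1 [ 0.317  0.144 -0.07 ]
blk2 [0.384 0.242 0.061]
blk3 [0.611 0.413 0.046]
blk4 [0.801 0.41  0.241]
bench [0.468 0.09  0.001]
edge [ 0.433 -0.129 -0.001]
```

View pics/top_crop.png

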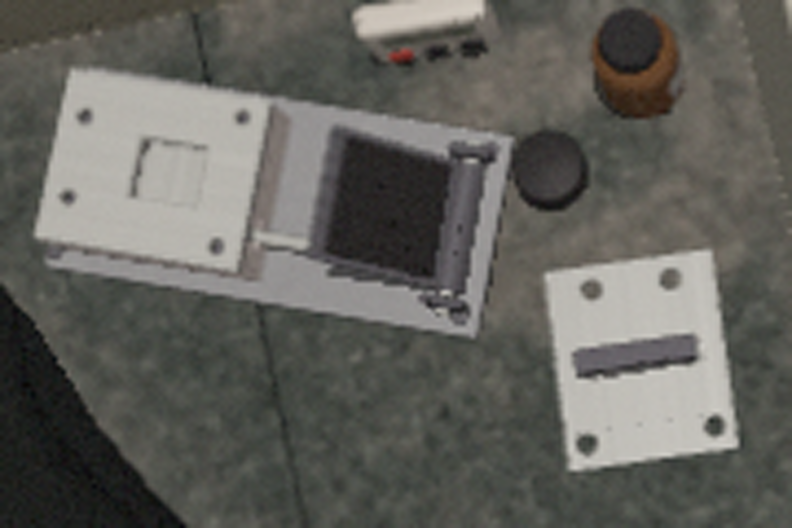

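The crop shows everything clearly. Crop positions are housing thread holes (85,116), (68,197), (243,117) and (217,245), cover holes (592,289), (671,279), (587,444) and (715,425), and handle (635,356). The cover's wide pair is at the bottom, and the housing's wide pair is on its right, next to the treadle.

```bash
cat >> h.py <<'E'
def fit(local,world): # yaw + origin in xy
    a=np.array(local,float)[:,:2];b=np.array(world,float)[:,:2];ca,cb=a.mean(0),b.mean(0)
    A=a-ca;B=b-cb; y=np.arctan2((A[:,0]*B[:,1]-A[:,1]*B[:,0]).sum(),(A*B).sum())
    c,s=np.cos(y),np.sin(y);Rm=np.array([[c,-s],[s,c]]); o=cb-Rm@ca
    return o,y,np.linalg.norm((Rm@a.T).T+o-b,axis=1)
H=np.array([[-38,32],[-38,-32],[38,20],[38,-20]])*1e-3
E
python3 - <<'E'
from h import *
f=np.load('top0.npy',allow_pickle=True).item()
c=lambda L:np.array(L)/4.4+[130,170]-0.5+.5/4.4
# fixture: -x = right in crop ; +y (left when looking +x=image left) = image down
print('fix',fit(H,onplane(f,c([(217,245),(243,117),(68,197),(85,116)]),.052)))
print('cov',fit(H,onplane(f,c([(587,444),(715,425),(592,289),(671,279)]),.005)))
# instrument near faces: depth points with z>.1 near
v,u=np.mgrid[0:300:3,0:400:3]; P=depth_pts(f,np.c_[u.ravel(),v.ravel()].astype(float))
m=(P[:,2]>.12)&(P[:,2]<.6)
for x0 in np.arange(.4,.8,.05):
    q=P[m&(abs(P[:,0]-x0)<.025)]; l=q[q[:,1]<.03]; r=q[q[:,1]>.05]
    print(round(x0,2), 'right obst max y',l[:,1].max().round(3) if len(l) else None,'left obst min y',(r[:,1].min().round(3),r[r[:,1].argmin(),2].round(2)) if len(r) else None)
print('min x right',P[m&(P[:,1]<0)][:,0].min())
E
```

```text
fix (array([0.63856074, 0.2278168 ]), np.float64(1.4282325325784415), array([0.00047072, 0.00045823, 0.00030126, 0.00012965]))
cov (array([ 0.55463457, -0.00678063]), np.float64(0.15595870856285135), array([0.00023775, 0.00035208, 0.00023304, 0.00029444]))
0.4 right obst max y None left obst min y None
0.45 right obst max y None left obst min y None
0.5 right obst max y -0.108 left obst min y None
0.55 right obst max y -0.093 left obst min y None
0.6 right obst max y -0.079 left obst min y (np.float64(0.467), np.float64(0.12))
0.65 right obst max y -0.067 left obst min y (np.float64(0.364), np.float64(0.12))
0.7 right obst max y 0.027 left obst min y (np.float64(0.05), np.float64(0.43))
0.75 right obst max y 0.03 left obst min y (np.float64(0.052), np.float64(0.33))
min x right 0.5111287677919234
```

```bash
python3 - <<'E'
from h import *
P=np.pi
az=np.arctan2(-.636,.226)
robot.goto([.435*np.cos(az),.435*np.sin(az),.34],[P,0,az+P/2]); print(robot.sense()['t'],robot.sense()['joint_pos'].round(2))
for a in(-.6,.1): robot.goto([.435*np.cos(a),.435*np.sin(a),.34],[P,0,a+P/2]); s=robot.sense();print(s['t'],s['joint_pos'].round(2),s['wrist_force'])
f=cam('wrist'); print(-f['R'].T@f['t'],f['R'][2],f['fx'])
E
```

```text
1.1167 [ 1.21 -0.01 -0.08  1.92 -0.    1.23 -0.1 ]
2.1667 [ 0.91  0.01 -0.4   1.91  0.    1.23 -0.1 ] [-0.22704514  0.359731   -0.57148348]
3.3083 [ 0.6   0.03 -0.8   1.89  0.02  1.23 -0.11] [-0.26532137  0.1137929   0.36069864]
[0.4269065  0.12076032 0.47094611] [ 0.03000737 -0.31398772 -0.94895272] 341.2201534497628
```

```bash
python3 - <<'E'
from h import *
P=np.pi
robot.move_joints([-.1,.03,0,1.89,0,1.23,-.11]); s=robot.sense(); print(s['t'],s['tcp_pos'])
robot.goto([.56,.10,.30],[P,0,1.72]); f=cam('wrist'); np.save('w1.npy',f,allow_pickle=True); save(f,'w1.png')
robot.goto([.62,.20,.30],[P,0,1.72]); g=cam('wrist'); np.save('w2.npy',g,allow_pickle=True); save(g,'w2.png')
s=robot.sense(); print(s['t'],s['joint_pos'].round(2))
cv2.imwrite('pics/w12.png',cv2.cvtColor(cv2.resize(np.vstack([f['image'],g['image']]),None,fx=.62,fy=.62,interpolation=cv2.INTER_AREA),cv2.COLOR_RGB2BGR))
E
```

```text
4.1917 [0.45464395 0.00316965 0.33684007]
5.475 [-0.3   0.39 -0.1   1.52  0.04  1.23 -0.26]
```

View pics/w12.png

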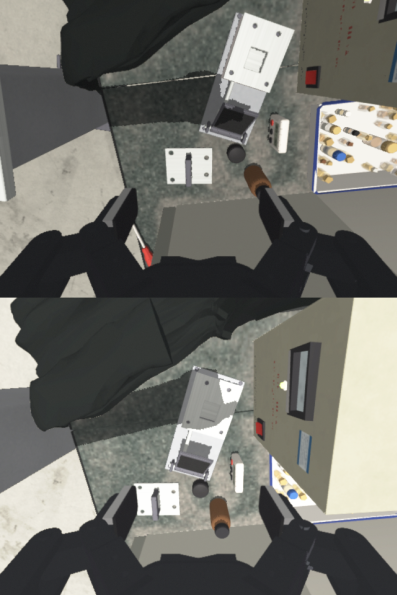

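In both stacked wrist views the housing holes and cover holes are visible. View 1 has the housing at about (255,55)/0.62 and the cover at (188,166)/0.62; in view 2 the housing is at (208,398) in the stack. Next I refine each hole as a dark blob near its projected position and triangulate.

```bash
cat >> h.py <<'E'
def blob(f,X,r,bias=(0,0)):
    p=project(f,[X])[0]+bias; x,y=p.round().astype(int)
    if not(r<=x<640-r and r<=y<480-r): return None
    w=cv2.cvtColor(f['image'],cv2.COLOR_RGB2GRAY)[y-r:y+r+1,x-r:x+r+1].astype(float)
    d=np.clip(np.median(w)-w-.3*(np.median(w)-w.min()),0,None)
    n,l,st,_=cv2.connectedComponentsWithStats((d>0).astype(np.uint8))
    k=max(range(1,n),key=lambda i:d[l==i].sum()); d=d*(l==k)
    v,u=np.mgrid[-r:r+1,-r:r+1]; return np.array([x+(d*u).sum()/d.sum(),y+(d*v).sum()/d.sum()])
def loc(o,y,pts,z):
    c,s=np.cos(y),np.sin(y); return np.c_[np.atleast_2d(pts)[:,:2]@np.array([[c,s],[-s,c]])+o,np.full(len(np.atleast_2d(pts)),z)]
E
python3 - <<'E'
from h import *
F={n:np.load(n+'.npy',allow_pickle=True).item() for n in('top0','w1','w2')}
for nm,o,y,z in(('fix',(.6386,.2278),1.428,.052),('cov',(.5546,-.0068),.156,.005)):
    X=loc(np.array(o),y,H,z); B={n:[blob(f,x,5 if n=='top0' else 8) for x in X] for n,f in F.items()}
    for n in F:
        ok=[i for i in range(4) if B[n][i] is not None]
        if len(ok)<4: print(nm,n,'seen',ok)
        if len(ok)>1:
            print(nm,n,fit(H[ok],onplane(F[n],[B[n][i] for i in ok],z)))
    for pair in(('w1','w2'),('top0','w1'),('top0','w1','w2')):
        T=[tri([(F[n],B[n][i]) for n in pair]) for i in range(4) if all(B[n][i] is not None for n in pair)]
        print(pair,np.array(T).round(4).tolist())
E
```

```text
fix top0 (array([0.6384512 , 0.22821542]), np.float64(1.4246276484333245), array([0.00012626, 0.00015069, 0.00011552, 0.0001123 ]))
fix w1 (array([0.64047686, 0.22667509]), np.float64(1.4241843024111567), array([2.07046062e-04, 1.20999175e-04, 1.06232912e-04, 9.96650505e-05]))
fix w2 (array([0.64070537, 0.22716377]), np.float64(1.4189813310040935), array([0.00058191, 0.00022306, 0.00050821, 0.00026623]))
('w1', 'w2') [[0.6037, 0.1941, 0.0487], [0.6668, 0.1844, 0.051], [0.6263, 0.2675, 0.0507], [0.6664, 0.2615, 0.0505]]
('top0', 'w1') [[0.6016, 0.1936, 0.0582], [0.6636, 0.1841, 0.0593], [0.6221, 0.2629, 0.069], [0.6612, 0.2579, 0.0666]]
('top0', 'w1', 'w2') [[0.6028, 0.1947, 0.0518], [0.6654, 0.185, 0.0543], [0.6253, 0.2675, 0.0536], [0.6647, 0.2614, 0.0549]]
cov top0 (array([ 0.55458273, -0.00630433]), np.float64(0.15851022795585237), array([5.06453911e-05, 8.34543146e-05, 3.05623837e-04, 3.33525256e-04]))
cov w1 (array([ 0.55687011, -0.00724577]), np.float64(0.15728229640037394), array([0.00022266, 0.00021005, 0.00028108, 0.0001172 ]))
cov w2 (array([ 0.5509754 , -0.00890305]), np.float64(0.16873387249923155), array([0.00657704, 0.00687112, 0.00607812, 0.00589124]))
('w1', 'w2') [[0.5154, 0.0353, 0.0452], [0.5227, -0.0253, 0.0356], [0.591, 0.0183, 0.0049], [0.5975, -0.0211, 0.005]]
('top0', 'w1') [[0.5133, 0.0189, 0.0056], [0.5234, -0.0441, 0.0055], [0.5898, 0.019, 0.0064], [0.596, -0.0199, 0.0073]]
('top0', 'w1', 'w2') [[0.5111, 0.0201, 0.0163], [0.5201, -0.0424, 0.0101], [0.5903, 0.0188, 0.0057], [0.5966, -0.0201, 0.0064]]
```

```bash
python3 - <<'E'
from h import *
f=np.load('top0.npy',allow_pickle=True).item()
v,u=np.mgrid[0:300:2,0:300:2]; Q=depth_pts(f,np.c_[u.ravel(),v.ravel()].astype(float))
for a,b in((.1,.15),(.15,.2),(.2,.25),(.25,.3),(.3,.35)):
    q=Q[(Q[:,2]>.09)&(Q[:,2]<.5)&(Q[:,1]>a)&(Q[:,1]<b)]; print(a,q[q[:,0].argmin()].round(3))
P=np.pi; o,y=np.array([.6398,.2274]),1.424
p=loc(o,y,[[-.101,0]],0)[0]
robot.grip(0.0,40)
R=[P,0,y]
robot.goto([p[0],p[1],.16],R)
robot.move_straight([p[0],p[1],.095],.15,attitude=R)
s=robot.sense(); print(s['t'],s['tcp_pos'],s['wrist_force'])
print(robot.move_straight([p[0],p[1],.044],.03,contact_N=22)); s=robot.sense(); print(s['t'],s['tcp_pos'],s['wrist_force'])
robot.sleep(.3); s=robot.sense(); print(s['tcp_pos'],s['wrist_force'])
robot.move_straight([p[0],p[1],.16],.15); s=robot.sense(); print(s['t'],s['tcp_pos'],s['wrist_force'])
f=cam('wrist'); save(f,'w3.png'); g=cam('top'); save(g,'t3.png')
w=cv2.resize(f['image'],None,fx=.9,fy=.9); c=cv2.resize(g['image'][170:290,130:250],(432,432),interpolation=cv2.INTER_CUBIC)
cv2.imwrite('pics/p3.png',cv2.cvtColor(np.hstack([w[:, 150:510],c[:,:]]),cv2.COLOR_RGB2BGR))
E
```

```text
0.1 [0.775 0.102 0.427]
0.15 [0.733 0.199 0.245]
0.2 [0.721 0.249 0.269]
0.25 [0.698 0.299 0.199]
0.3 [0.695 0.35  0.164]
7.5 [0.62603975 0.12841613 0.096329  ] [ 0.11166133 -0.54155669  0.20674427]
True
8.8 [0.62767246 0.13044108 0.05611195] [-2.44734051 -1.73838646  9.19087411]
[0.627651   0.13036231 0.05631938] [-2.82609292 -0.74550736  8.98289138]
9.95 [0.62420377 0.1274006  0.15874532] [0.38757244 0.19476301 0.27111312]
```

View pics/p3.png

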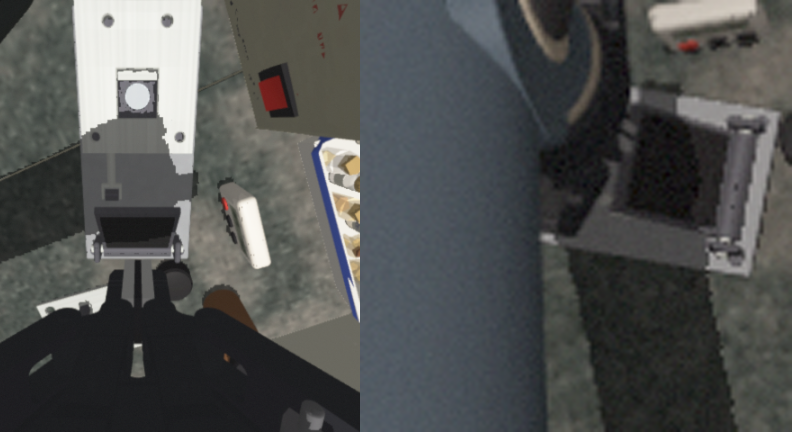

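The wrist crop shows the window (138,95) mostly clear, with the cell visible and a light strip still at its far edge; the treadle is back up. The steady force was only 9 N, so I can't be sure it reached the stop. I'll press once more, harder.

```bash
python3 - <<'E'
from h import *
P=np.pi; o,y=np.array([.6398,.2274]),1.424
p=loc(o,y,[[-.101,0]],0)[0]; R=[P,0,y]
robot.move_straight([p[0],p[1],.09],.15)
for z in (.062,.056,.052,.048,.044,.040,.036):
    robot.move_straight([p[0],p[1],z],.04); robot.sleep(.1); s=robot.sense(); print(z,s['t'],s['tcp_pos'].round(4),s['wrist_force'].round(1))
    if s['wrist_force'][2]>24: break
robot.move_straight([p[0],p[1],.16],.15)
q=loc(o,y,[[-.075,0]],0)[0]; robot.goto([q[0],q[1],.22],R)
f=cam('wrist'); np.save('w4.npy',f,allow_pickle=True); print(robot.sense()['t'])
c=project(f,loc(o,y,[[-.03,0]],.05))[0].astype(int); print(c)
x0=np.clip(c[0]-110,0,420);y0=np.clip(c[1]-80,0,320)
cv2.imwrite('pics/w4.png',cv2.cvtColor(cv2.resize(f['image'][y0:y0+160,x0:x0+220],None,fx=3.5,fy=3.5,interpolation=cv2.INTER_CUBIC),cv2.COLOR_RGB2BGR))
C=-f['R'].T@f['t'];print(C)
print('window corners px in crop',[((a-[x0,y0])*3.5).round().tolist() for a in project(f,loc(o,y,[[-.024,.014],[-.024,-.014],[.008,.014],[.008,-.014]],.052))])
E
```

```text
0.062 11.6167 [0.6263 0.128  0.0635] [-0.2 -0.2  5.8]
0.056 12.0167 [0.6268 0.1283 0.0579] [-0.3 -0.3  6.9]
0.052 12.3667 [0.6272 0.1291 0.0547] [-1.8  0.9 11.3]
0.048 12.7167 [0.6275 0.1298 0.0529] [-4.5  1.2 23. ]
0.044 13.0667 [0.6278 0.13   0.0521] [-11.2  -0.7  41.1]
14.4083
[317 168]
[0.64222633 0.23301687 0.35140618]
window corners px in crop [[329.0, 256.0], [443.0, 257.0], [327.0, 118.0], [445.0, 119.0]]
```

View pics/w4.png

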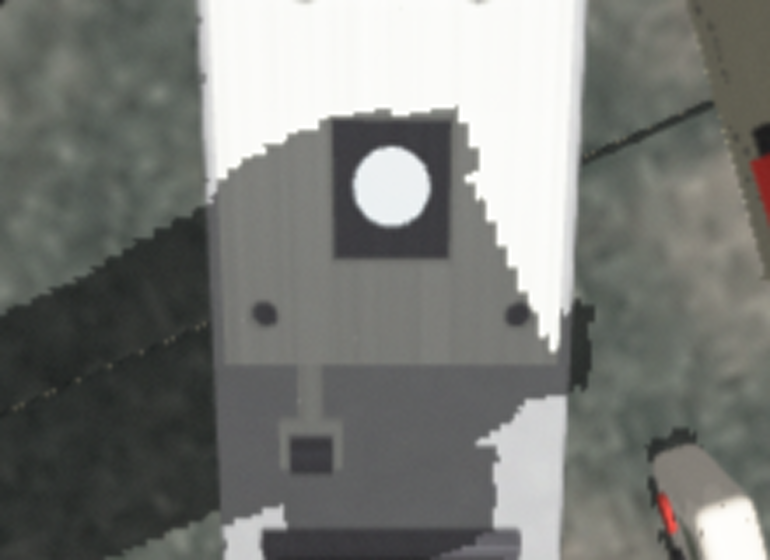

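The gate is now fully open: the window at (333–450, 118–258) shows only the dark well and the white cell disc, and the treadle is back up. Now the cover: hover, refine from close by, then grasp.

```bash
python3 - <<'E'
from h import *
P=np.pi; R=[P,0,1.728]
robot.grip(1.0,60)
robot.goto([.556,.06,.20],R); f=cam('wrist'); np.save('w5.npy',f,allow_pickle=True)
print(robot.sense()['t'],robot.sense()['tcp_pos'])
w1=np.load('w1.npy',allow_pickle=True).item(); t=np.load('top0.npy',allow_pickle=True).item()
o=np.array([.5562,-.007]);y=.157
X=loc(o,y,H,.005); B=[blob(f,x,12) for x in X]; print(fit(H,onplane(f,B,.005)) if all(b is not None for b in B) else B)
def bar(f,r):
    c=project(f,loc(o,y,[[0,0]],.042))[0].round().astype(int); g=cv2.cvtColor(f['image'],cv2.COLOR_RGB2GRAY)[c[1]-r:c[1]+r+1,c[0]-r:c[0]+r+1]
    m=(g<.62*np.percentile(g,80)).astype(np.uint8)
    n,l,st,ce=cv2.connectedComponentsWithStats(m); ds=[np.hypot(*(ce[i]-r)) if st[i,4]>20 else 99 for i in range(1,n)]; k=1+int(np.argmin(ds))
    rc=cv2.minAreaRect(np.argwhere(l==k)[:,::-1].astype(np.float32)); return ce[k]+c-r,rc[1],st[k]
for n,g,r in(('t',t,14),('w1',w1,30),('w5',f,60)):
    b=bar(g,r); print(n,b, onplane(g,[b[0]],.042)); 
print(tri([(t,bar(t,14)[0]),(w1,bar(w1,30)[0])]),tri([(w1,bar(w1,30)[0]),(f,bar(f,60)[0])]))
c=depth_pts(f,project(f,loc(o,y,[[0,0],[0,.015],[0,-.015]],.042)));print(c)
save(f,'w5.png')
E
```

```text
15.7917 [0.55665822 0.06059822 0.20058454]
(array([ 0.55522922, -0.00770788]), np.float64(0.15401308719335416), array([0.00932766, 0.01013564, 0.00140565, 0.00159058]))
t (array([273.93582888, 250.64171123]), (6.929646968841553, 27.577163696289062), array([  0,  11,  29,  10, 187], dtype=int32)) [[ 0.55288633 -0.00651634  0.042     ]]
w1 (array([303.26914329, 292.6732373 ]), (60.0, 60.0), array([   0,    0,   61,   61, 1319], dtype=int32)) [[ 0.55912463 -0.0247934   0.042     ]]
w5 (array([305.46593541, 300.61170018]), (120.0, 120.0), array([   0,    0,  121,  121, 8205], dtype=int32)) [[ 0.55686353 -0.02089064  0.042     ]]
[ 0.55452326 -0.00908915  0.07108459] [ 0.56259206 -0.0987377  -0.09959773]
[[ 0.55617925 -0.00673166  0.04253527]
 [ 0.55385656  0.00778765  0.04193811]
 [ 0.55853612 -0.02170685  0.04219668]]
```

View pics/w5.png

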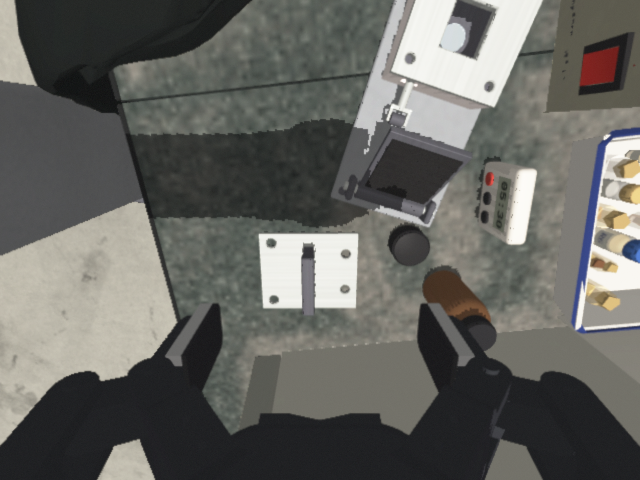

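The cover is clear at (308,271), with holes at about (271,243), (274,299), (346,253) and (345,289). The bar runs vertically from (308,247) to (309,313), nearly parallel to the pads. The depth readings put the bar's top at 42 mm.

```bash
python3 - <<'E'
from h import *
f=np.load('w5.npy',allow_pickle=True).item()
P=np.pi
o,y,r=fit(H,onplane(f,[(271,243),(274,299),(346,253),(345,289)],.005)); print(o,y,r)
X=loc(o,y,H,.005); o,y,r=fit(H,onplane(f,[blob(f,x,7) for x in X],.005)); print(o,y,r)
assert r.max()<.0015 and np.hypot(*(o-[.556,-.007]))<.004
R=[P,0,y+P/2]; o=(o+[.5558,-.0068])/2
robot.goto([*o,.15],R); robot.move_straight([*o,.055],.15,attitude=R)
hit=robot.move_straight([*o,.029],.06,contact_N=8); s=robot.sense(); print(hit,s['t'],s['tcp_pos'],s['wrist_force'])
g=robot.grip(0.0,60); s=robot.sense(); print(g,s['t'],s['opening'],s['gripper_force'],s['tcp_pos'])
robot.move_straight([*o,.14],.12); robot.sleep(.2); s=robot.sense(); print(s['t'],s['opening'],s['gripper_force'],s['tcp_pos'],s['tcp_rot'],s['wrist_force'],s['torque'],s['joint_pos'].round(2)); print(o,y)
E
```

```text
[ 0.55718576 -0.00702021] 0.16168907065744023 [0.00027673 0.00022091 0.00046797 0.00041058]
[ 0.55679296 -0.00724328] 0.15622711660996094 [0.00015823 0.00020479 0.00023864 0.00017925]
False 17.5833 [ 0.55615888 -0.00704073  0.02867101] [-0.55088682 -0.36061715  0.27683936]
False 18.25 0.1272414373049008 59.758045077323914 [ 0.55651431 -0.0069795   0.02927561]
19.525 0.12724248212287298 59.14522469043732 [ 0.55587889 -0.00701452  0.1392317 ] [-3.14009926e+00 -1.72983462e-04  1.72711211e+00] [-0.52814978 -0.12158265 -2.3226    ] [ 0.01078038 -0.04370208 -0.00461506] [-0.01  0.39 -0.06  1.92  0.03  0.83  0.06]
[ 0.55629648 -0.00702164] 0.15622711660996094
```

```bash
python3 - <<'E'
from h import *
P=np.pi; R=[P,0,1.424+P/2]
print(robot.inverse_kinematics([.640,.2275,.091],R))
robot.move_straight([.556,-.007,.20],.15)
robot.goto([.59,.11,.20],[P,0,2.3]); robot.goto([.640,.2275,.17],R)
print(robot.move_straight([.640,.2275,.115],.08,contact_N=8)); robot.sleep(.3)
s=robot.sense(); print(s['t'],s['tcp_pos'],s['tcp_rot'],s['joint_pos'].round(2),s['wrist_force'],s['opening'])
F={n:cam(n) for n in('wrist','top','scene')}
for n in F: np.save('v_'+n+'.npy',F[n],allow_pickle=True)
g=F['top']['image'][160:280,100:260]; h=F['scene']['image'][230:350,140:300]; w=F['wrist']['image']
cv2.imwrite('pics/v6.png',cv2.cvtColor(np.hstack([cv2.resize(w,(480,360)),np.vstack([cv2.resize(g,(240,180),interpolation=cv2.INTER_CUBIC),cv2.resize(h,(240,180),interpolation=cv2.INTER_CUBIC)])]),cv2.COLOR_RGB2BGR))
E
```

```text
[-0.16008129  0.6510721  -0.35918121  1.63817603  0.27485804  0.90252097
  0.80070401]
False
22.35 [0.64020181 0.22759739 0.11549443] [3.14123949e+00 7.11650523e-04 2.99480475e+00] [-0.17  0.62 -0.34  1.62  0.25  0.94  0.82] [ 0.25985994  0.09022723 -1.53114226] 0.12492860494565536
```

View pics/v6.png

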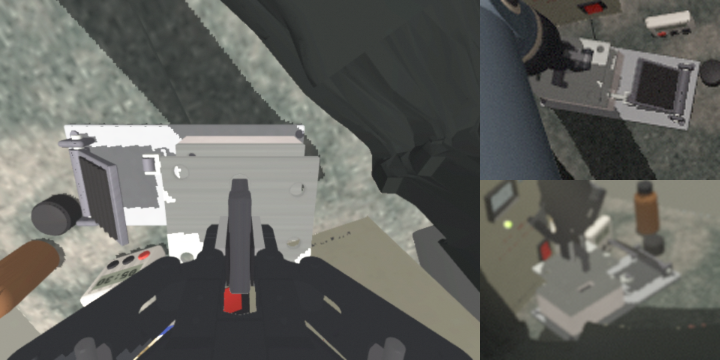

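The wrist view shows the plate over the housing in the right direction. Its wide holes, (180,172) and (187,258), are on the treadle side, and the narrow ones, (295,190) and (293,243), are away from it. Next I measure the cover's pose relative to the housing numerically.

```bash
python3 - <<'E'
from h import *
w=np.load('v_wrist.npy',allow_pickle=True).item(); t=np.load('v_top.npy',allow_pickle=True).item()
z=.1155-.0287+.005
px=np.array([(180,172),(187,258),(295,190),(293,243)])*4/3
o,y,r=fit(H,onplane(w,px,z)); print('rough',o,y,r)
X=loc(o,y,H,z); B=[blob(w,x,9) for x in X]; print(np.array(B).round(1),fit(H,onplane(w,B,z)))
# plate level from depth
for n,g in(('wrist',w),('top',t)):
    D=[]
    for a in np.arange(-.046,.047,.004):
        for b in np.arange(-.038,.039,.004):
            p=project(g,loc(np.array([.6402,.2276]),1.424,[[a,b]],z))[0]
            if 0<p[0]<639 and 0<p[1]<479:
                q=depth_pts(g,[p])[0]
                if abs(q[2]-z)<.012: D.append(q)
    D=np.array(D); 
    if len(D)>10:
        c,*_=np.linalg.lstsq(np.c_[D[:,:2]-[.64,.2276],np.ones(len(D))],D[:,2],rcond=None); print(n,len(D),'plane slope,z',c,'exp',z)
X=loc(np.array([.6402,.2276]),1.424,H,z); print('top exp px',project(t,X).round(1))
im=t['image'][170:260,110:230]; v=w['image'][150:400,180:460]
cv2.imwrite('pics/v7.png',cv2.cvtColor(np.vstack([cv2.resize(im,None,fx=3.3,fy=3.3,interpolation=cv2.INTER_CUBIC)[:, :396], cv2.resize(v,(396,300))]),cv2.COLOR_RGB2BGR))
E
```

```text
rough [0.63990675 0.22621514] 1.428781120897563 [0.00099431 0.00110467 0.00164279 0.00050555]
[[234.7 231.8]
 [248.  351.1]
 [403.1 249.4]
 [392.  324.3]] (array([0.64091367, 0.22650629]), np.float64(1.457863143815554), array([0.00142949, 0.00249981, 0.00349789, 0.00078185]))
wrist 304 plane slope,z [-0.00746237  0.00249484  0.0906204 ] exp 0.0918
top 238 plane slope,z [0.00786061 0.00046785 0.09171492] exp 0.0918
top exp px [[173.5 222.2]
 [179.8 191.5]
 [138.5 210.4]
 [142.6 191.3]]
```

View pics/v7.png

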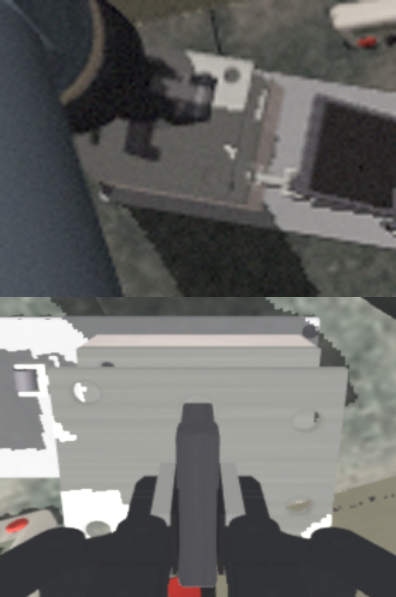

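The top half shows wide hole 2 at (232,74). The bottom half shows the plate holes at about (86,391), (98,530), (304,420) and (299,506), and the housing's thread 1 peeking out at (108,366) beyond the plate edge. I'll fit with these.

```bash
python3 - <<'E'
from h import *
w=np.load('v_wrist.npy',allow_pickle=True).item(); t=np.load('v_top.npy',allow_pickle=True).item()
z=.0918
c=lambda x,y:(180+x/1.414-.2,150+(y-297)/1.2-.2)
W=onplane(w,[c(86,391),c(98,530),c(304,420),c(299,506)],z); print('cover in wrist',fit(H,W))
print('thread1 seen',onplane(w,[c(108,366)],.052),'from est',loc(np.array([.6403,.2272]),1.424,H[:1],.052))
b=blob(t,onplane(t,[(110+232/3.3-.3,170+74/3.3-.3)],z)[0],4); print('top hole2',b,onplane(t,[b],z),'exp TCP',loc(np.array([.6402,.2276]),1.424,H[1:2],z))
# plate & housing edges: gradients along image columns in wrist (fixture +y side)
g=cv2.cvtColor(w['image'],cv2.COLOR_RGB2GRAY).astype(float)
for a in(-.03,.025,.035):
    p=project(w,loc(np.array([.6402,.2276]),1.424,[[a,.042]],z))[0]; x=int(round(p[0])); col=g[int(p[1])-35:int(p[1])+12,x-1:x+2].mean(1)
    d=np.abs(np.diff(col)); k=np.argsort(d)[-4:]; print(a,p.round(1),[(int(p[1])-35+i+.5,round(d[i])) for i in sorted(k)],'housing edge exp',project(w,loc(np.array([.6403,.2272]),1.424,[[a,.042]],.052))[0].round(1))
E
```

```text
cover in wrist (array([0.63966057, 0.22655295]), np.float64(1.4259222351307992), array([0.00096903, 0.00074741, 0.00126608, 0.00042201]))
thread1 seen [[0.60180399 0.19505222 0.052     ]] from est [[0.60308592 0.19428933 0.052     ]]
top hole2 [179.63360324 192.41632928] [[0.66440971 0.18548774 0.0918    ]] exp TCP [[0.66629758 0.18532807 0.0918    ]]
-0.03 [256.9 208.6] [(np.float64(180.5), 37), (np.float64(190.5), 31), (np.float64(204.5), 31), (np.float64(207.5), 43)] housing edge exp [268.2 192.7]
0.025 [375.3 208.7] [(np.float64(180.5), 36), (np.float64(181.5), 23), (np.float64(190.5), 26), (np.float64(191.5), 11)] housing edge exp [363.8 192.7]
0.035 [396.8 208.7] [(np.float64(183.5), 27), (np.float64(184.5), 31), (np.float64(185.5), 28), (np.float64(190.5), 26)] housing edge exp [381.2 192.7]
```

Alignment holds in both views: the top view gives 0.4 mm and the wrist view about 1 mm. I'll apply a half-millimetre trim, descend and check.

```bash
python3 - <<'E'
from h import *
P=np.pi; R=[P,0,1.424+P/2]
print(robot.move_straight([.6397,.2278,.0905],.04,attitude=R,contact_N=8)); robot.sleep(.5)
s=robot.sense(); print(s['t'],s['tcp_pos'],s['tcp_rot'],s['wrist_force'],s['opening'],s['gripper_force'])
z=s['tcp_pos'][2]-.0287+.005
t=cam('top'); w=cam('wrist'); a=np.array([.6385,.2282]); X=loc(a,1.4246,H[1:2],z)
b=blob(t,X[0],4); print('top hole2',onplane(t,[b],z),'thread2 in top frame',X)
for n,g in(('wrist',w),('top',t)):
    Q=[depth_pts(g,[project(g,loc(np.array([.6397,.2278]),1.424,[q],z))[0]])[0][2].round(4) for q in([-.03,.02],[-.045,0],[.03,.035],[-.03,-.035],[.045,0])]; print(n,Q,z)
cv2.imwrite('pics/v8.png',cv2.cvtColor(cv2.resize(w['image'][130:400,60:480],None,fx=1.9,fy=1.9),cv2.COLOR_RGB2BGR))
E
```

```text
False
23.7667 [0.63973412 0.22781463 0.09058019] [3.14153374e+00 1.18018403e-04 2.99476930e+00] [ 0.34069055  0.93713934 -1.03187571] 0.12470099607180335 59.12399411201477
top hole2 [[0.66437518 0.1862484  0.06688019]] thread2 in top frame [[0.66462294 0.18594374 0.06688019]]
wrist [np.float64(0.0656), np.float64(0.0651), np.float64(0.0663), np.float64(0.1282), np.float64(0.066)] 0.06688018757822113
top [np.float64(0.068), np.float64(0.0682), np.float64(0.069), np.float64(0.0682), np.float64(0.2529)] 0.06688018757822113
```

View pics/v8.png

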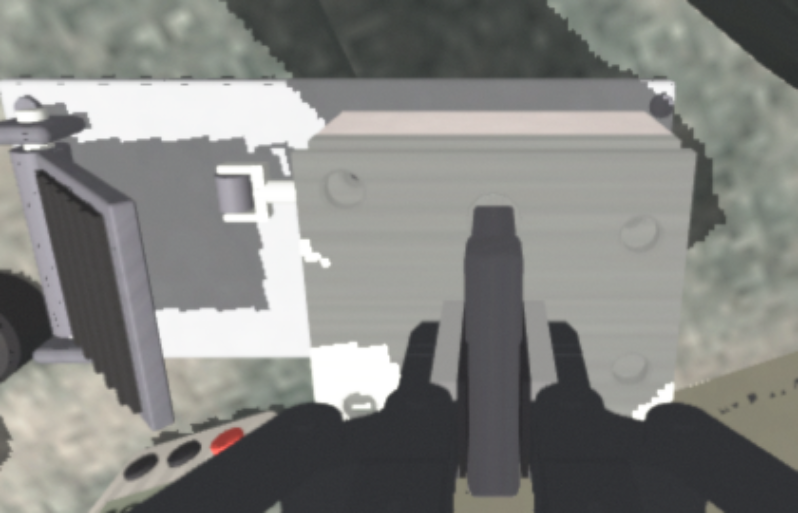

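The plate hovers level over the housing, with its edges parallel to the housing's and evenly overlapping at left (300) and right (695). The treadle is up and the wide pair is at the treadle end. The hole and thread measurements agree to about 0.4 mm, so I'm handing in.

```bash
python3 -c "
from plant import robot
print(robot.close_job())"
```

```text
the job is handed in; nothing more can be done
None
```

I handed the job in at about 24 s: the gate is open, the treadle is back up, and the cover is held level about 1 cm above the housing; the one directly checked hole pair (hole 2) is within about 0.4 mm, with the wide pair at the treadle end; the second treadle press peaked at 41 N on the fingertips.

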